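# Lock the orange dome onto the party lamp

### The arm

A 6-joint arm with a two-finger parallel gripper is mounted at the origin on the work surface. World frame = base frame: x ahead of the robot, y to its left, z up, the work surface at z = 0. Lengths are in m, angles in rad, forces in N, time in s.
With the tool pointing down it reaches from about 0.35 to 0.8 m from the base axis. Payload 7.3 kg.
Tool frame: the origin (TCP) lies where the fingers leave the gripper's body, on its centre line; the fingertips stand 73 mm ahead of it and the grasp point (between the pads) lies 54 mm ahead of it (arm.pinch_z is the distance from the TCP to the grasp point, in m); z points along the fingers, y is the line along which they close (so a half turn about z gives the same grasp; the last joint's range is limited). The gripper opens to 85 mm and grips with 20 to 120 N. Pads are 22 mm wide; open, the fingers measure 114 mm over their backs; the gripper's body (76 mm by 85 mm) begins 54 mm behind the grasp point. The pads swing forward as they close: fully open they stand 13 mm farther back than shut.
Start: joints at [1.002, 0.342, 1.524, -0, 1.275, -0.146], TCP at [0.215, 0.479, 0.304] pointing down, gripper open.
Joint ranges: [-2.53, 2.53], [-0.77, 2.02], [0.04, 2.7], [-1, 4.14], [0.28, 2.66], [-3.11, 3.11]. Speed limits (rad/s): [2.57, 2.57, 3.14, 3.14, 3.14, 3.14].

### API

Orientations are given as a unit quaternion [x, y, z, w].
In Python, from workcell import arm gives the robot as it stands. The module is installed in compiled form; this text tells all that it offers.
- The arm moves only by the tool carry_out, never from a script. Its arguments are lists of equal length, an entry for each row: "rotation": the turn, a rotation vector about the tool's x, y, z in rad, a list of three; "travel": the shift along the tool's x, y, z in m, a list of three; "fingers": the opening, from 0 (shut) to 1 (fully open). A call has 1 to 12 rows; each row is the pose to reach, as a shift and turn from the pose commanded when the call began, along the tool's axes at that moment; what a row does not reach only later rows make up. A row lasts 1/12 s, in which the tool goes at most 41.7 mm and 7.16 degrees, less where a joint would pass 70% of its speed; a pose out of reach is approached as far as the arm can. A call with a gripper value outside its range is refused whole. The fingers move at their own pace and stop on an object; the grip force is fixed at half the most. Time passes only in rows, so rows that repeat a pose let the fingers close. It gives the time, the measured TCP pose, the force, the opening and the grip force at its end, in the units of the state.
- arm.observe(): the state, without advancing time (a new reading comes with each control period).
- arm.grab_frame(name): name is "scene" or "top"; returns a dict with "pixels" (480x640x3 uint8, red, green, blue), "intrinsics" (3x3 intrinsics, pixels), "cam_to_world" (4x4, takes a point from camera to world coordinates). Camera axes: x right, y down, z forward; pixel columns grow to the right and rows downward; lengths in m; the calibration is good to about 2 mm. A picture is of the moment at which its call begins. There is no depth.
- arm.finish_job(): hands the job in; it is judged then, once.
The state is a dict: "time": time; "joints": joint angles; "joint_velocities": joint speeds; "tau": joint torques, N m; "position": TCP position; "orientation": TCP orientation; "ft_force": force on the tool from outside, world axes, zero at the start; "ft_torque": the same for the moment, N m; "width": finger opening in m; "finger_force": force on a finger pad.
Only numpy, scipy, OpenCV 4.12 (cv2) and the standard library are available. Lean on these libraries where they do the work, as an engineer would, in place of code of your own. Each camera call takes 0.05 s, during which the arm holds its last target. There are 200 camera calls.

### The job

Pick up the orange dome and fit it to the party lamp on the counter: set its spigot in the lamp's white collar, turn it to feel for the two slots until its lugs drop in, press it down against the spring and twist it clockwise to the stop, so that it snaps up and stays locked when you let go. Work gently, never forcing the dome against the lamp or its stop with more than about 35 N, and leave the other domes and the goods where they stand.

Things in the scene. Friction and masses are not known exactly. Their poses are not given: they have to be found in the camera images.
- orange_dome: Orange bayonet dome, 75 mm high, 0.1 to 0.2 kg, standing upright in the tray. Origin: centre of its underside, z up. From below: round white spigot 45 mm across (bottom edge chamfered 3 mm) up to z = 26 mm; orange skirt disc 68 mm across from z = 26 to 32 mm, narrowing to 48 mm at z = 47 mm; then the grip bar. The same after a half turn.
- dome_grip (a point): Where to hold the orange dome: on its axis, 69 mm above its underside, in the straight grip bar on its top, which is 44 mm long along the dome's x axis, 20 mm wide (y), and stands from 47 to 75 mm above the underside.
- dome_lugs (a point): On the orange dome's axis, 9.5 mm above its underside, midway between its two steel lugs. They stick out of the spigot along the dome's +x and -x, right under the ends of the grip bar: 9 mm wide, from 7 to 12 mm above the underside, tips 29 mm from the axis.
- lamp: Party lamp base, fixed: black drum 132 mm across and 40 mm high with a red band, a white slotted collar 76 mm across on it, top 70 mm above the origin (centre of the underside; z up, x towards a small white mark on the drum's sloping rim). In the collar's bore is a red plate on a spring: 57 mm above the origin, 4 N to start it, plus 0.7 N per mm, slightly damped, hard bottom after 11.5 mm.
- lamp_mouth (a point): Centre of the collar's top. Bore 48 mm. Two opposite slots, 13 mm wide (collar rim black there), lead down through the 7 mm flange. They lie along the lamp's x only roughly: the collar is set up to 0.4 rad either way, differently each time, not measured: look from above or feel. Lugs have about 0.07 rad play each way. Lugs on the flange: dome origin 63 mm above the lamp's; dropped in, on the plate: 57 mm.
- lamp_pressed (a point): On the lamp's axis, 48 mm above its origin: where the dome's origin is when it is pressed down well, 9 mm against the spring (the lugs catch on the flange unless it is pressed 6 mm or more). The lugs are then below the flange, and the dome turns clockwise seen from above by about 0.9 rad to a hard stop. The other way it is blocked at once.
- lamp_locked (a point): On the lamp's axis, 54 mm above its origin: where the dome's origin ends when locked. At the clockwise stop the flange has notches 3 mm deep on its underside; let up there, the spring lifts the lugs into them and the dome stays. When not locked, the spring lifts it back to 57 mm or more.
- tray: Clear shallow display tray, 250 x 250 mm, rim 14 mm high, floor 4 mm thick, fixed; the three domes stand in it, at least 100 mm apart. Origin: centre of its underside.
- blue_dome: Blue dome: a lens cap standing on its round white spigot, the same shape as the orange one. A bystander: leave it where it stands.
- green_dome: Green dome: a lens cap standing on its round white spigot, the same shape as the orange one. A bystander: leave it where it stands.
- game_box: Yellow flat games box, 120 x 170 x 45 mm, a bystander. Origin: centre of its underside.
- popper: Blue cone-shaped party popper, 52 mm in diameter and 90 mm high, a bystander. Origin: centre of its underside.
- paper_cup: Red cup, 80 mm in diameter and 90 mm high, a bystander. Origin: centre of its underside.
Things that resemble listed ones, but are neither listed nor needed, are in the scene too. Of the things shaped like the lamp, the black one is meant.

How it is judged:
On the way, in this order (a step that is already met when the one before it is completed fails the run):
1. the orange dome is lifted out of the tray (height (world z) of orange_dome above 0.04 m and contact force between orange_dome and tray below 0.01 N and contact force between orange_dome and the fingers above 0.5 N), for 0.1 s.
2. the dome's lugs have gone through the slots and it is pressed down against the spring (z of orange_dome in the frame of lamp below 0.0517 m and horizontal distance between orange_dome and lamp below 0.004 m and angle between orange_dome's own z axis and vertical below 0.1 rad), for 0.1 s.
At the end, for the whole second after the job is handed in: The orange dome is locked in the lamp's collar: upright (within 0.08 rad), on the lamp's axis (within 4 mm), its origin 52.6 to 55.3 mm above the lamp's (lugs lifted into their notches by the spring), its grip bar turned 0.35 to 1.45 rad from the lamp's x axis, at rest and let go (z of orange_dome in the frame of lamp between 0.0526 and 0.0553 m and horizontal distance between orange_dome and lamp below 0.004 m and angle between orange_dome's own z axis and vertical below 0.08 rad and angle between the x axis of orange_dome and the x axis of lamp, either way round between 0.35 and 1.45 rad and linear speed of orange_dome below 0.02 m/s and contact force between orange_dome and the fingers below 0.01 N); the robot touches nothing.
It fails at once if the dome is forced against the lamp with more than 35 N (contact force between orange_dome and lamp above 35 N).
It fails at once if the blue or green dome is moved by more than 30 mm (distance of any of blue_dome, green_dome from where it was at the start of the episode above 0.03 m).
It fails at once if the games box, popper or cup is moved by more than 40 mm (distance of any of game_box, popper, paper_cup from where it was at the start of the episode above 0.04 m).
It also fails if it takes over 72 s, if anything falls off the work surface, if the arm or the gripper's body presses on something with over 40 N, if the wrist force passes 120 N, or if a joint passes its speed limit or range.

## Working session

There is one attempt and no reset: what is moved stays moved. The work goes in short steps, Python scripts to look and compute and a tool call to move; the robot and the scene stay as the last step left them, time stands still between calls to the robot, and variables do not carry over. Pictures are saved under pics/ and viewed, at most 10 in all, crops included, and the job is handed in when it is done.

Besides the shell and the picture viewer there is one more tool, called after "Request:" as a command line: name --argument value ..., lists and objects as JSON in quotes. carry_out: Moves the arm, as the interface text tells. Its arguments: {"type":"object","properties":{"rotation":{"type":"array"},"travel":{"type":"array"},"fingers":{"type":"array"}},"required":["rotation","travel","fingers"]}

```bash
mkdir -p pics; cat > h.py <<'E'
from workcell import arm
import numpy as np, cv2
def save(n,f,crop=None,k=1):
    p=f["pixels"]
    if crop: a,b,c,d=crop; p=p[b:d,a:c]
    p=cv2.resize(p,None,fx=k,fy=k,interpolation=cv2.INTER_CUBIC)
    cv2.imwrite("pics/"+n,p[:,:,::-1])
def ray(f,u,v,z):
    K=f["intrinsics"];T=f["cam_to_world"]
    d=T[:3,:3]@np.linalg.solve(K,[u,v,1.]);o=T[:3,3]
    return o+d*(z-o[2])/d[2]
def proj(f,p):
    T=np.linalg.inv(f["cam_to_world"]);q=f["intrinsics"]@(T@np.r_[p,1])[:3]
    return q[:2]/q[2]
E
python3 - <<'E'
from h import *
np.set_printoptions(precision=4,suppress=True)
for n in("top","scene"):
    f=arm.grab_frame(n); save(n+"0.png",f); np.savez(n+"0.npz",**f); print(n,f["intrinsics"],f["cam_to_world"])
print(arm.observe())
E
```

```text
top [[454.6829   0.     327.6641]
 [  0.     454.6829 234.6095]
 [  0.       0.       1.    ]] [[-0.0098 -0.9856  0.1687  0.3949]
 [-0.9996  0.0053 -0.0272 -0.0583]
 [ 0.0259 -0.1689 -0.9853  1.121 ]
 [ 0.      0.      0.      1.    ]]
scene [[523.0484   0.     322.6317]
 [  0.     523.0484 237.9943]
 [  0.       0.       1.    ]] [[ 0.8999  0.3561 -0.2516  0.8626]
 [ 0.4357 -0.7567  0.4873 -0.5996]
 [-0.0169 -0.5482 -0.8362  0.9875]
 [ 0.      0.      0.      1.    ]]
{'time': 0.1, 'joints': array([ 1.002 ,  0.3426,  1.5249, -0.    ,  1.2754, -0.146 ]), 'joint_velocities': array([-0.0003, -0.0025, -0.0048, -0.0007,  0.0021,  0.0005]), 'tau': array([  0.0013, -43.4448, -24.6491,  -0.0002,   0.0047,   0.    ]), 'position': array([0.2152, 0.4786, 0.3033]), 'orientation': array([ 0.2098,  0.9777, -0.0006, -0.0002]), 'ft_force': array([-0.0788,  0.0365, -0.5133]), 'ft_torque': array([-0.0929, -0.0538,  0.0174]), 'finger_force': 0.0, 'width': 0.08542441777132041}
```

View pics/top0.png

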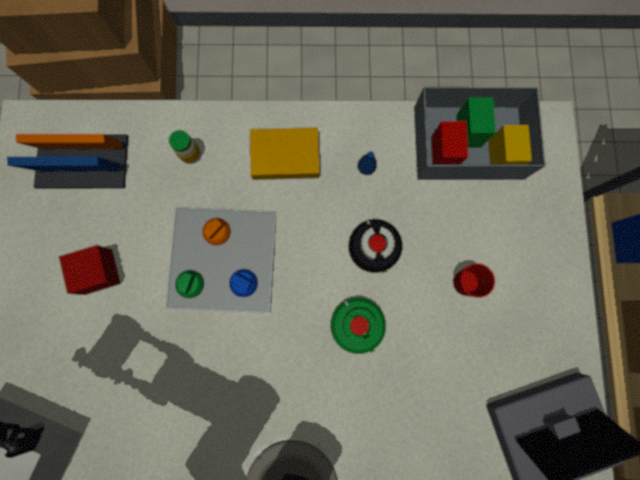

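View pics/scene0.png

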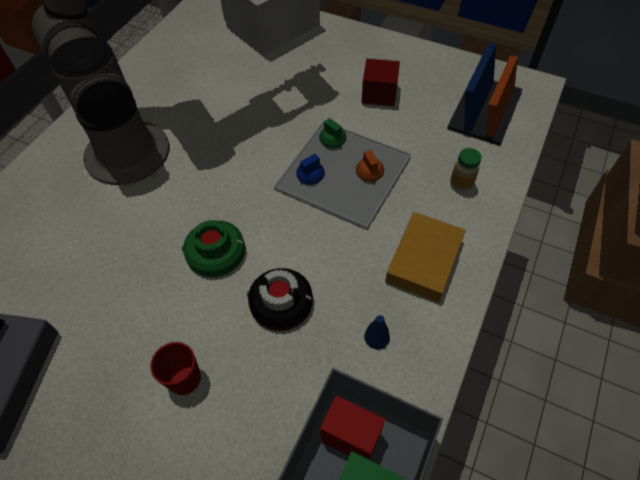

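The top view shows the orange dome at (216,231) with blue at (243,283) and green at (189,284). Two things are lamp-shaped: the black one at (376,245) with a white collar, and the green one at (358,325). The black one fits the description. I'll confirm it in one enlarged composite.

```bash
python3 - <<'E'
from h import *
t=arm.grab_frame("top");s=arm.grab_frame("scene")
def c(f,u,v,r=33): return cv2.resize(f["pixels"][v-r:v+r,u-r:u+r],(396,296) if 0 else (300,300),interpolation=cv2.INTER_CUBIC)
im=np.vstack([np.hstack([c(t,216,231,25),c(t,376,245,30)]),np.hstack([c(s,370,165,25),c(s,280,297,36)])])
cv2.imwrite("pics/comp.png",im[:,:,::-1])
for f,n in((t,"top"),(s,"scene")):
    h=cv2.cvtColor(f["pixels"],cv2.COLOR_RGB2HSV).astype(int)
    m=((h[...,0]<16)&(h[...,1]>170)&(h[...,2]>90)).astype(np.uint8)
    k,l,st,ce=cv2.connectedComponentsWithStats(m)
    for i in range(1,k):
        if st[i,4]>60: print(n,ce[i],st[i])
E
```

```text
top [454.28741093 138.99287411] [441 121  27  37 842]
top [ 60.26149425 138.49281609] [ 16 135  89   8 696]
top [215.57173448 231.85867238] [203 219  27  26 467]
top [377.07582938 242.83886256] [369 235  17  17 211]
top [ 81.93328038 268.98649722] [  60  246   45   47 1259]
top [469.03809524 279.96825397] [461 264  24  32 315]
top [359.05019305 325.3976834 ] [350 317  19  18 259]
scene [502.59939759  80.44879518] [490  57  26  48 332]
scene [370.74193548 156.95698925] [364 151  14  13  93]
scene [338.21100917 416.6559633 ] [322 398  33  41 654]
```

View pics/comp.png

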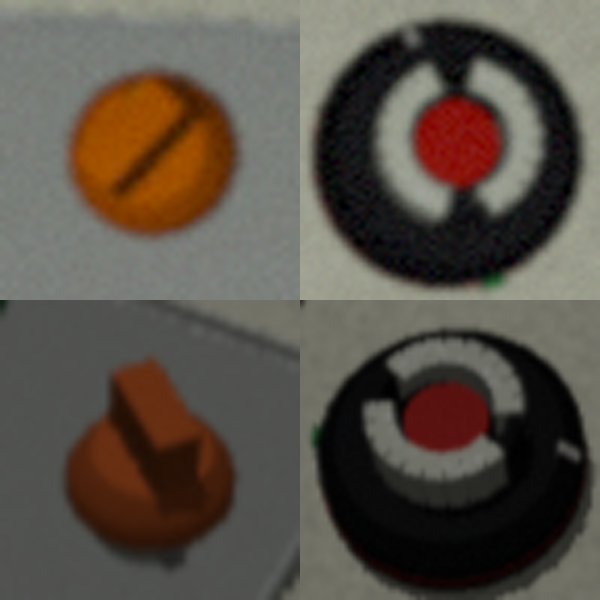

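The composite confirms the black lamp. Its white collar has slots near the top (455,70) and bottom (463,205) of the crop, and the white mark is at (412,37). The orange dome's bar runs diagonally. Next I'll fit models to both views.

```bash
cat > fit.py <<'E'
from h import *
from scipy.optimize import differential_evolution as DE
from scipy.ndimage import map_coordinates
np.set_printoptions(precision=4,suppress=True)
def projs(f,P):
    T=np.linalg.inv(f["cam_to_world"]);q=(f["intrinsics"]@(P@T[:3,:3].T+T[:3,3]).T);return q[:2]/q[2]
t=dict(np.load("top0.npz"));s=dict(np.load("scene0.npz"))
g=np.arange(-46,46.1,1.5)/1000;X,Y=np.meshgrid(g,g);X=X.ravel();Y=Y.ravel()
R=np.hypot(X,Y)
def lampcost(fs):
    W=[f["pixels"].astype(float).min(2) for f in fs]
    k=(R>.026)&(R<.046);x,y=X[k],Y[k];r=R[k]
    def c(p):
        a=p[2];v=np.abs(-x*np.sin(a)+y*np.cos(a))
        inn=(r<.038)&(v>.0065)
        e=0
        for f,w in zip(fs,W):
            q=projs(f,np.c_[x+p[0],y+p[1],0*x+.07]);z=map_coordinates(w,q[::-1],order=1)
            e-=np.corrcoef(z,inn)[0,1]
        return e
    return c
c0=ray(t,377.7,242.8,.07)
for fs in([t],[s],[t,s]):
    r=DE(lampcost(fs),[(c0[0]-.015,c0[0]+.015),(c0[1]-.015,c0[1]+.015),(-1.57,1.57)],seed=1)
    print("lamp",r.x,r.fun)
m=ray(t,346+112/5,215+37/5,.036);m2=ray(s,244+270/4.167,261+150/4.167,.036);print("mark",m,m2,[np.arctan2(*(q-np.r_[r.x[:2],0])[1::-1]) for q in(m,m2)])
# dome: skirt by silhouette, bar top by points
def domecost(fs):
    M=[]
    for f in fs:
        h=cv2.cvtColor(f["pixels"],cv2.COLOR_RGB2HSV).astype(int);M.append(((h[...,0]<20)&(h[...,1]>150)&(h[...,2]>40)).astype(np.uint8))
    a=np.linspace(0,2*np.pi,40);ca=np.cos(a);sa=np.sin(a)
    P0=np.vstack([np.c_[r*ca,r*sa,0*a+z] for r,z in((.034,.026),(.034,.032),(.024,.047))])
    B=np.array([[sx*.022,sy*.010,.075] for sx in(1,-1) for sy in(1,-1)]);
    def c(p):
        e=0;C,S=np.cos(p[2]),np.sin(p[2])
        B2=np.c_[B[:,0]*C-B[:,1]*S,B[:,0]*S+B[:,1]*C,B[:,2]];L=B2.copy();L[:,2]=.047
        for f,m in zip(fs,M):
            im=np.zeros(m.shape,np.uint8)
            for P in(P0,np.vstack([B2,L])):
                q=projs(f,P+[p[0],p[1],.004]).T
                cv2.fillConvexPoly(im,cv2.convexHull(np.round(q*16).astype(np.int32)),1,shift=4)
            u,v=q.mean(0).astype(int);sl=np.s_[v-25:v+30,u-30:u+30]
            e+=(im[sl]!=m[sl]).sum()
        return e
    return c
d0=ray(t,216.5,231.5,.035)
for fs in([t],[s],[t,s]):
    r=DE(domecost(fs),[(d0[0]-.012,d0[0]+.012),(d0[1]-.012,d0[1]+.012),(-1.57,1.57)],seed=1,popsize=25)
    print("dome",r.x,r.fun)
z=.079
for p,q in(((371.7,150),(378.3,161.7)),((364.2,153.3),(370.8,165))):
    A=ray(s,*p,z);B=ray(s,*q,z);print(A,B,np.arctan2(*(B-A)[1::-1]))
A=ray(t,191+115/6,206+190/6,.065);B=ray(t,191+200/6,206+110/6,.065);print(A,B,np.arctan2(*(B-A)[1::-1]))
E
python3 fit.py
```

```text
lamp [ 0.5558 -0.2039  0.065 ] -0.8900196628339185
lamp [ 0.5571 -0.2063  0.0645] -0.8471588586176791
lamp [ 0.5566 -0.2053  0.0645] -1.6941778556013678
mark [ 0.6103 -0.1879  0.036 ] [ 0.6132 -0.1857  0.036 ] [np.float64(0.3142272410777751), np.float64(0.33371202930306737)]
dome [ 0.593   0.1796 -0.8644] 117.0
dome [ 0.5898  0.1797 -0.9804] 148.0
dome [ 0.5906  0.1795 -1.0016] 274.0
[0.5859 0.1992 0.079 ] [0.6136 0.1723 0.079 ] -0.7695155797290154
[0.5741 0.1824 0.079 ] [0.6019 0.1559 0.079 ] -0.7608699448680841
[0.5699 0.1876 0.065 ] [0.6015 0.1555 0.065 ] -0.792215576774483
```

```bash
cat > g.py <<'E'
import sys
from h import *
from scipy.spatial.transform import Rotation as Ro
def to(x,y,z,ya):
    o=arm.observe();R=Ro.from_quat(o["orientation"])
    # tool pointing down, y axis at angle ya
    Y=np.r_[np.cos(ya),np.sin(ya),0];Z=np.r_[0,0,-1.];X=np.cross(Y,Z)
    G=Ro.from_matrix(np.c_[X,Y,Z])
    print("rot",np.round((R.inv()*G).as_rotvec(),4),"trav",np.round(R.inv().apply(np.r_[x,y,z]-o["position"]),4),"t",o["time"],"q6",round(o["joints"][5],3),"F",o["ft_force"].round(2),"w",round(o["width"],4))
to(*map(float,sys.argv[1:]))
E
python3 -c "from h import *;print(arm.pinch_z)"; python3 g.py .592 .178 .22 .796
```

```text
0.0539
rot [-0.001  0.     0.352] trav [-0.4669 -0.1195  0.0835] t 0.2 q6 -0.146 F [-0.33  0.47  0.98] w 0.0854
```

Request:
carry_out --rotation '[[0, 0, 0.06], [0, 0, 0.12], [0, 0, 0.18], [0, 0, 0.24], [0, 0, 0.3], [0, 0, 0.352], [0, 0, 0.352], [0, 0, 0.352], [0, 0, 0.352], [0, 0, 0.352], [0, 0, 0.352], [0, 0, 0.352]]' --travel '[[-0.03, -0.008, 0], [-0.07, -0.018, 0], [-0.11, -0.028, 0], [-0.15, -0.038, 0.01], [-0.19, -0.049, 0.02], [-0.23, -0.059, 0.03], [-0.27, -0.069, 0.04], [-0.31, -0.079, 0.05], [-0.35, -0.09, 0.06], [-0.39, -0.1, 0.07], [-0.43, -0.11, 0.08], [-0.467, -0.1195, 0.0835]]' --fingers '[0.65, 0.65, 0.65, 0.65, 0.65, 0.65, 0.65, 0.65, 0.65, 0.65, 0.65, 0.65]'

```text
time: 1.2
position: [0.5905, 0.1786, 0.2191]
orientation: [0.378, 0.926, -0.001, -0.001]
ft_force: [0.8, -0.2, -0.3]
width: 0.055
finger_force: 0.0
```

Request:
carry_out --rotation '[[0, 0, 0], [0, 0, 0]]' --travel '[[0, 0, 0], [0, 0, 0]]' --fingers '[0.65, 0.65]'

```text
time: 1.37
position: [0.5908, 0.1783, 0.2194]
orientation: [0.379, 0.925, -0.0, -0.001]
ft_force: [-0.5, 0.2, 0.7]
width: 0.0554
finger_force: 0.0
```

```bash
python3 g.py .592 .178 .128 .796; python3 - <<'E'
from h import *
t=arm.grab_frame("top");s=arm.grab_frame("scene")
c=lambda f,u,v,r:cv2.resize(f["pixels"][v-r:v+r,u-r:u+r],(390,390),interpolation=cv2.INTER_CUBIC)
cv2.imwrite("pics/near.png",np.hstack([c(t,216,231,50),c(s,370,140,60)])[:,:,::-1])
E
```

```text
rot [-0.0014 -0.0011 -0.0036] trav [-0.0012  0.0008  0.0914] t 1.3667 q6 -0.624 F [-0.51  0.22  0.69] w 0.0554
```

View pics/near.png

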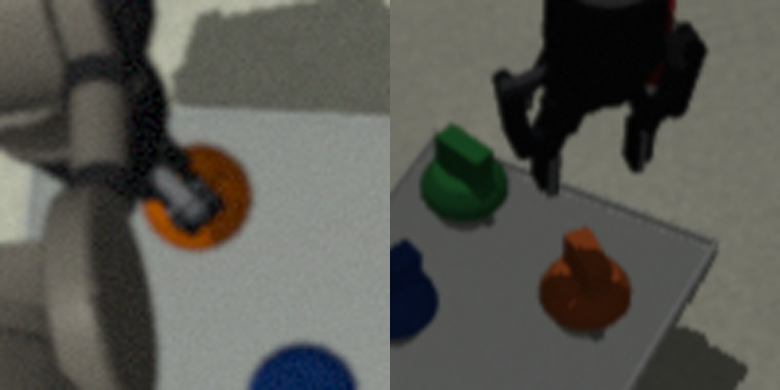

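The gripper is above the orange dome in both views, its fingertips at (545,185) and (640,160) straddling the bar at (585,245). I'll go down and close.

Request:
carry_out --rotation '[[0, 0, 0], [0, 0, 0], [0, 0, 0], [0, 0, 0], [0, 0, 0], [0, 0, 0], [0, 0, 0]]' --travel '[[-0.001, 0.001, 0.02], [-0.001, 0.001, 0.04], [-0.001, 0.001, 0.06], [-0.001, 0.001, 0.075], [-0.001, 0.001, 0.085], [-0.001, 0.001, 0.0915], [-0.001, 0.001, 0.0915]]' --fingers '[0.65, 0.65, 0.65, 0.65, 0.65, 0.65, 0.65]'

```text
time: 2.05
position: [0.5902, 0.181, 0.1285]
orientation: [0.377, 0.926, -0.0, -0.001]
ft_force: [0.4, 0.3, 0.9]
width: 0.0553
finger_force: 0.0
```

Request:
carry_out --rotation '[[0, 0, 0], [0, 0, 0], [0, 0, 0], [0, 0, 0], [0, 0, 0], [0, 0, 0], [0, 0, 0], [0, 0, 0]]' --travel '[[0, 0, 0], [0, 0, 0], [0, 0, 0], [0, 0, 0], [0, 0, 0], [0, 0, 0], [0, 0, 0], [0, 0, 0]]' --fingers '[0.1, 0.1, 0.1, 0.1, 0.1, 0.1, 0.1, 0.1]'

```text
time: 2.72
position: [0.5918, 0.1803, 0.1306]
orientation: [0.378, 0.926, 0.001, 0.001]
ft_force: [-1.0, 1.2, 5.6]
width: 0.0189
finger_force: 59.4
```

```bash
python3 g.py .592 .178 .24 .796
```

```text
rot [ 0.0021  0.0013 -0.0001] trav [-0.0019 -0.0013 -0.1094] t 2.7167 q6 -0.624 F [-1.04  1.17  5.59] w 0.0189
```

Request:
carry_out --rotation '[[0, 0, 0], [0, 0, 0], [0, 0, 0], [0, 0, 0], [0, 0, 0], [0, 0, 0], [0, 0, 0], [0, 0, 0]]' --travel '[[0, 0, -0.01], [0, 0, -0.03], [0, 0, -0.05], [0, 0, -0.08], [0, 0, -0.11], [0, 0, -0.14], [0, 0, -0.14], [0, 0, -0.14]]' --fingers '[0.1, 0.1, 0.1, 0.1, 0.1, 0.1, 0.1, 0.1]'

```text
time: 3.38
position: [0.5916, 0.1802, 0.2716]
orientation: [0.378, 0.926, 0.001, 0.002]
ft_force: [-0.0, -0.3, -1.8]
width: 0.0188
finger_force: 58.7
```

```bash
python3 g.py .5563 -.205 .27 1.636; python3 - <<'E'
from h import *
for i in range(4): o=arm.observe();f=arm.grab_frame("top" if i%2 else "scene");print(o["position"],o["ft_force"],arm.observe()["orientation"])
s=arm.grab_frame("scene");t=arm.grab_frame("top")
np.savez("scene1.npz",**s);np.savez("top1.npz",**t)
o=arm.observe();p=o["position"]-[0,0,.06]
for n,f in(("s",s),("t",t)): print(n,proj(f,p))
u,v=proj(s,p).astype(int)
save("held.png",s,(u-50,max(v-50,0),u+50,v+50),6)
E
```

```text
rot [ 0.0021  0.0036 -0.8401] trav [-0.2443 -0.2999  0.0012] t 3.3833 q6 -0.624 F [-0.01 -0.29 -1.82] w 0.0188
[0.59158246 0.18019263 0.27160352] [-0.01366545 -0.28698042 -1.82213167] [3.77824116e-01 9.25877376e-01 8.40703962e-05 1.20955694e-04]
[0.59089221 0.18007659 0.26960776] [-0.84595925  0.3257087  -1.5185498 ] [ 3.77818258e-01  9.25879253e-01 -5.05677923e-04 -8.46605751e-04]
[0.59056719 0.18001735 0.26840961] [-0.05468532  0.26730257 -1.46404199] [ 3.77814856e-01  9.25879893e-01 -8.00506814e-04 -1.31075571e-03]
[0.59044776 0.18001035 0.26781652] [-0.37998934  0.21160978 -3.04993547] [ 3.77819249e-01  9.25877866e-01 -8.74574415e-04 -1.42354910e-03]
s [374.07845626 114.65894764]
t [198.16563416 216.17362091]
```

View pics/held.png

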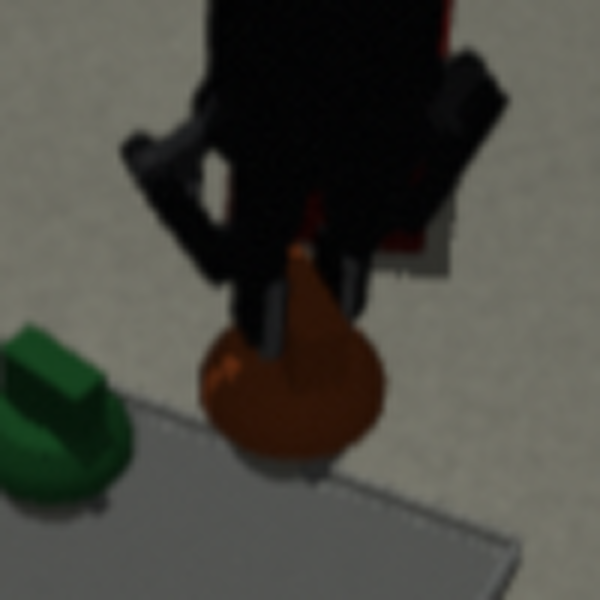

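The dome is held upright in the gripper; its skirt centre in the crop is at about (292,388). I'll carry it to a point above the lamp, then compare both there.

Request:
carry_out --rotation '[[0, 0, -0.05], [0, 0, -0.12], [0, 0, -0.2], [0, 0, -0.28], [0, 0, -0.36], [0, 0, -0.44], [0, 0, -0.52], [0, 0, -0.6], [0, 0, -0.68], [0, 0, -0.76], [0, 0, -0.84], [0, 0, -0.84]]' --travel '[[-0.01, -0.012, 0], [-0.03, -0.037, 0], [-0.053, -0.065, 0], [-0.078, -0.096, 0], [-0.103, -0.126, 0], [-0.128, -0.157, 0], [-0.153, -0.188, 0], [-0.178, -0.219, 0], [-0.203, -0.249, 0], [-0.225, -0.276, 0], [-0.24, -0.295, 0], [-0.244, -0.3, 0]]' --fingers '[0.1, 0.1, 0.1, 0.1, 0.1, 0.1, 0.1, 0.1, 0.1, 0.1, 0.1, 0.1]'

```text
time: 4.68
position: [0.5548, -0.2089, 0.2683]
orientation: [-0.032, 0.999, -0.0, -0.001]
ft_force: [0.8, -0.1, -1.5]
width: 0.0187
finger_force: 58.9
```

Request:
carry_out --rotation '[[0, 0, 0], [0, 0, 0], [0, 0, 0], [0, 0, 0], [0, 0, 0], [0, 0, 0]]' --travel '[[0, 0, 0.02], [0, 0, 0.04], [0, 0, 0.05], [0, 0, 0.05], [0, 0, 0.05], [0, 0, 0.05]]' --fingers '[0.1, 0.1, 0.1, 0.1, 0.1, 0.1]'

```text
time: 5.18
position: [0.5562, -0.2046, 0.2202]
orientation: [-0.033, 0.999, -0.0, 0.001]
ft_force: [0.2, -0.1, -0.8]
width: 0.0187
finger_force: 58.8
```

```bash
python3 g.py .5563 -.205 .2165 1.636; python3 - <<'E'
from h import *
s=arm.grab_frame("scene");t=arm.grab_frame("top")
np.savez("scene2.npz",**s);np.savez("top2.npz",**t)
o=arm.observe();p=o["position"];print(p,o["ft_force"])
c=lambda f,u,v,r:cv2.resize(f["pixels"][v-r:v+r,u-r:u+r],(400,400),interpolation=cv2.INTER_CUBIC)
cs=proj(s,p-[0,0,.098]).astype(int);ct=proj(t,p-[0,0,.098]).astype(int);print(cs,ct)
cv2.imwrite("pics/over.png",np.hstack([c(s,*cs,40),c(t,*ct,40)])[:,:,::-1])
E
```

```text
rot [-0.0006  0.0013  0.0003] trav [-0.     -0.0004  0.0037] t 5.1833 q6 -2.118 F [ 0.21 -0.06 -0.79] w 0.0187
[ 0.55624224 -0.20478245  0.22047126] [-0.62191332  0.16150319 -0.33565141]
[275 272] [380 238]
```

View pics/over.png

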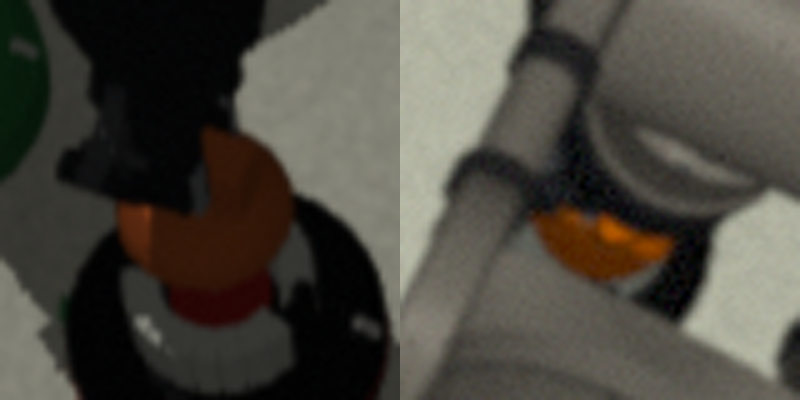

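Scene crop: the held dome sits just above the collar, with its skirt spanning x 117–293 and its bottom edge at y 290. Top crop: the skirt's lower edge is at about (607,282). I'll estimate its offset.

```bash
cat > off.py <<'E'
import numpy as np,cv2
from scipy.optimize import least_squares
np.set_printoptions(precision=4,suppress=True)
s=dict(np.load("scene2.npz"));t=dict(np.load("top2.npz"))
tcp=np.array([.5562,-.2048,.2195]);z0=tcp[2]-.1265
a=np.linspace(0,2*np.pi,200)
def pr(f,P):
    T=np.linalg.inv(f["cam_to_world"]);q=f["intrinsics"]@(P@T[:3,:3].T+T[:3,3]).T;return q[:2]/q[2]
def orange(f):
    h=cv2.cvtColor(f["pixels"],cv2.COLOR_RGB2HSV).astype(int);return (h[...,0]<20)&(h[...,1]>150)&(h[...,2]>45)
def hull(f,x,y):
    return np.hstack([pr(f,np.c_[.034*np.cos(a)+x,.034*np.sin(a)+y,0*a+z0+z]) for z in(.026,.032)])
m=orange(s);v,u=np.where(m[250:330,235:315]);print("scene orange u",u.min()+235,u.max()+235,"vmax",v.max()+250)
m=orange(t);v,u=np.where(m[200:280,340:420]);print("top orange u",u.min()+340,u.max()+340,"v",v.max()+200)
obs_s=np.array([235+117/5,235+293/5,232+290/5]);obs_t=np.array([198+282/5])
def e(p,k):
    h=hull(s,*p);g=hull(t,*p)
    r=[h[0].min()-obs_s[0],h[0].max()-obs_s[1],h[1].max()-obs_s[2]]
    return np.r_[r,g[1].max()-obs_t] if k else r
for k in(0,1):
    r=least_squares(e,tcp[:2],args=(k,),diff_step=1e-3);print(r.x,r.x-tcp[:2],r.fun)
E
python3 off.py
```

```text
scene orange u 258 292 vmax 289
top orange u 366 394 v 253
[ 0.5571 -0.205 ] [ 0.0009 -0.0002] [-0.4541  0.4562 -0.0191]
[ 0.5564 -0.2046] [0.0002 0.0002] [-0.6736  0.2266 -0.286  -0.588 ]
```

Request:
carry_out --rotation '[[0, 0, 0], [0, 0, 0], [0, 0, 0], [0, 0, 0], [0, 0, 0], [0, 0, 0], [0, 0, 0]]' --travel '[[0, -0.001, 0.006], [0, -0.001, 0.012], [0, -0.001, 0.018], [0, -0.001, 0.022], [0, -0.001, 0.025], [0, -0.001, 0.025], [0, -0.001, 0.025]]' --fingers '[0.1, 0.1, 0.1, 0.1, 0.1, 0.1, 0.1]'

```text
time: 5.87
position: [0.5557, -0.2059, 0.194]
orientation: [-0.033, 0.999, 0.0, -0.0]
ft_force: [0.3, -1.2, -1.7]
width: 0.0189
finger_force: 58.8
```

Request:
carry_out --rotation '[[0, 0, 0], [0, 0, 0], [0, 0, 0], [0, 0, 0], [0, 0, 0], [0, 0, 0]]' --travel '[[0, 0, 0.001], [0, 0, 0.002], [0, 0, 0.003], [0, 0, 0.004], [0, 0, 0.004], [0, 0, 0.004]]' --fingers '[0.1, 0.1, 0.1, 0.1, 0.1, 0.1]'

```text
time: 6.37
position: [0.5557, -0.2058, 0.1902]
orientation: [-0.033, 0.999, 0.0, -0.0]
ft_force: [0.0, 0.9, -2.3]
width: 0.0185
finger_force: 58.8
```

Request:
carry_out --rotation '[[0, 0, 0], [0, 0, 0], [0, 0, 0], [0, 0, 0], [0, 0, 0], [0, 0, 0]]' --travel '[[0, 0, 0.001], [0, 0, 0.002], [0, 0, 0.003], [0, 0, 0.003], [0, 0, 0.003], [0, 0, 0.003]]' --fingers '[0.1, 0.1, 0.1, 0.1, 0.1, 0.1]'

```text
time: 6.87
position: [0.5557, -0.2059, 0.1872]
orientation: [-0.033, 0.999, 0.0, 0.0]
ft_force: [-0.6, -0.9, -0.7]
width: 0.0189
finger_force: 58.8
```

Request:
carry_out --rotation '[[0, 0, 0], [0, 0, 0], [0, 0, 0], [0, 0, 0], [0, 0, 0], [0, 0, 0]]' --travel '[[0, 0, 0.001], [0, 0, 0.002], [0, 0, 0.003], [0, 0, 0.003], [0, 0, 0.003], [0, 0, 0.003]]' --fingers '[0.1, 0.1, 0.1, 0.1, 0.1, 0.1]'

```text
time: 7.37
position: [0.5558, -0.2059, 0.1843]
orientation: [-0.033, 0.999, 0.0, 0.0]
ft_force: [0.6, -0.5, -0.9]
width: 0.0187
finger_force: 58.8
```

It's below flange level with no contact, so the lugs are in the slots. Now I'll press gently.

Request:
carry_out --rotation '[[0, 0, 0], [0, 0, 0], [0, 0, 0], [0, 0, 0], [0, 0, 0], [0, 0, 0], [0, 0, 0], [0, 0, 0]]' --travel '[[0, 0, 0.001], [0, 0, 0.002], [0, 0, 0.003], [0, 0, 0.004], [0, 0, 0.005], [0, 0, 0.005], [0, 0, 0.005], [0, 0, 0.005]]' --fingers '[0.1, 0.1, 0.1, 0.1, 0.1, 0.1, 0.1, 0.1]'

```text
time: 8.03
position: [0.5559, -0.2059, 0.1796]
orientation: [-0.033, 0.999, -0.0, 0.0]
ft_force: [-0.9, 0.7, 4.1]
width: 0.0188
finger_force: 59.7
```

Request:
carry_out --rotation '[[0, 0, 0], [0, 0, 0], [0, 0, 0], [0, 0, 0], [0, 0, 0], [0, 0, 0], [0, 0, 0], [0, 0, 0]]' --travel '[[0, 0, 0.001], [0, 0, 0.002], [0, 0, 0.003], [0, 0, 0.004], [0, 0, 0.005], [0, 0, 0.005], [0, 0, 0.005], [0, 0, 0.005]]' --fingers '[0.1, 0.1, 0.1, 0.1, 0.1, 0.1, 0.1, 0.1]'

```text
time: 8.7
position: [0.5559, -0.2059, 0.175]
orientation: [-0.033, 0.999, -0.0, 0.0]
ft_force: [-1.5, 1.6, 9.0]
width: 0.0191
finger_force: 60.1
```

Request:
carry_out --rotation '[[0, 0, 0], [0, 0, 0.04], [0, 0, 0.08], [0, 0, 0.12], [0, 0, 0.16], [0, 0, 0.2], [0, 0, 0.2], [0, 0, 0.2]]' --travel '[[0, 0, 0.001], [0, 0, 0.001], [0, 0, 0.001], [0, 0, 0.001], [0, 0, 0.001], [0, 0, 0.001], [0, 0, 0.001], [0, 0, 0.001]]' --fingers '[0.1, 0.1, 0.1, 0.1, 0.1, 0.1, 0.1, 0.1]'

```text
time: 9.37
position: [0.5564, -0.2062, 0.1743]
orientation: [0.068, 0.998, -0.0, 0.001]
ft_force: [0.4, 1.2, 8.4]
width: 0.0187
finger_force: 60.1
```

```bash
cat > st.py <<'E'
from h import *
o=arm.observe();x,y=o["orientation"][:2]
print(o["time"],o["position"].round(4),"ya",round(np.arctan2(y*y-x*x,2*x*y),4),o["ft_force"].round(1),o["ft_torque"].round(3),round(o["width"],4))
E
python3 st.py
```

```text
9.3667 [ 0.5564 -0.2062  0.1743] ya 1.4357 [0.4 1.2 8.4] [ 0.058  0.124 -0.068] 0.0187
```

Request:
carry_out --rotation '[[0, 0, 0.05], [0, 0, 0.1], [0, 0, 0.15], [0, 0, 0.2], [0, 0, 0.25], [0, 0, 0.3], [0, 0, 0.35], [0, 0, 0.4], [0, 0, 0.45], [0, 0, 0.45], [0, 0, 0.45]]' --travel '[[0, 0, 0], [0, 0, 0], [0, 0, 0], [0, 0, 0], [0, 0, 0], [0, 0, 0], [0, 0, 0], [0, 0, 0], [0, 0, 0], [0, 0, 0], [0, 0, 0]]' --fingers '[0.1, 0.1, 0.1, 0.1, 0.1, 0.1, 0.1, 0.1, 0.1, 0.1, 0.1]'

```text
time: 10.28
position: [0.5566, -0.2061, 0.1744]
orientation: [0.288, 0.957, -0.0, 0.002]
ft_force: [0.6, 0.4, 8.6]
width: 0.0187
finger_force: 60.1
```

```bash
python3 st.py
```

```text
10.2833 [ 0.5566 -0.2061  0.1744] ya 0.9856 [0.6 0.4 8.6] [ 0.227 -0.084 -0.086] 0.0187
```

Request:
carry_out --rotation '[[0, 0, 0.025], [0, 0, 0.05], [0, 0, 0.075], [0, 0, 0.1], [0, 0, 0.125], [0, 0, 0.15], [0, 0, 0.15], [0, 0, 0.15]]' --travel '[[0, 0, 0], [0, 0, 0], [0, 0, 0], [0, 0, 0], [0, 0, 0], [0, 0, 0], [0, 0, 0], [0, 0, 0]]' --fingers '[0.1, 0.1, 0.1, 0.1, 0.1, 0.1, 0.1, 0.1]'

```text
time: 10.95
position: [0.5567, -0.206, 0.1745]
orientation: [0.359, 0.933, 0.0, 0.002]
ft_force: [1.1, 2.9, 8.2]
width: 0.0188
finger_force: 60.2
```

```bash
python3 st.py
```

```text
10.95 [ 0.5567 -0.206   0.1745] ya 0.8359 [1.1 2.9 8.2] [ 0.282 -0.164  0.064] 0.0188
```

Turned 0.80 rad so far and still free. I'll take small steps to the stop.

Request:
carry_out --rotation '[[0, 0, 0.015], [0, 0, 0.03], [0, 0, 0.045], [0, 0, 0.06], [0, 0, 0.06], [0, 0, 0.06]]' --travel '[[0, 0, 0], [0, 0, 0], [0, 0, 0], [0, 0, 0], [0, 0, 0], [0, 0, 0]]' --fingers '[0.1, 0.1, 0.1, 0.1, 0.1, 0.1]'

```text
time: 11.45
position: [0.5567, -0.206, 0.1744]
orientation: [0.387, 0.922, 0.0, 0.002]
ft_force: [0.5, 1.0, 9.4]
width: 0.0186
finger_force: 60.2
```

```bash
python3 st.py
```

```text
11.45 [ 0.5567 -0.206   0.1744] ya 0.7761 [0.5 1.  9.4] [ 0.266 -0.152  0.021] 0.0186
```

Request:
carry_out --rotation '[[0, 0, 0.01], [0, 0, 0.02], [0, 0, 0.03], [0, 0, 0.03], [0, 0, 0.03]]' --travel '[[0, 0, 0], [0, 0, 0], [0, 0, 0], [0, 0, 0], [0, 0, 0]]' --fingers '[0.1, 0.1, 0.1, 0.1, 0.1]'

```text
time: 11.87
position: [0.5567, -0.206, 0.1744]
orientation: [0.401, 0.916, 0.0, 0.002]
ft_force: [1.0, 1.2, 8.1]
width: 0.0186
finger_force: 60.2
```

```bash
python3 st.py
```

```text
11.8667 [ 0.5567 -0.206   0.1744] ya 0.7461 [1.  1.2 8.1] [ 0.281 -0.139  0.08 ] 0.0186
```

Request:
carry_out --rotation '[[0, 0, 0.01], [0, 0, 0.02], [0, 0, 0.03], [0, 0, 0.03], [0, 0, 0.03]]' --travel '[[0, 0, 0], [0, 0, 0], [0, 0, 0], [0, 0, 0], [0, 0, 0]]' --fingers '[0.1, 0.1, 0.1, 0.1, 0.1]'

```text
time: 12.28
position: [0.5568, -0.2059, 0.1744]
orientation: [0.414, 0.91, 0.0, 0.002]
ft_force: [1.3, 0.9, 8.6]
width: 0.0186
finger_force: 60.2
```

```bash
python3 st.py
```

```text
12.2833 [ 0.5568 -0.2059  0.1744] ya 0.7162 [1.3 0.9 8.6] [ 0.283 -0.278  0.063] 0.0186
```

Request:
carry_out --rotation '[[0, 0, 0.01], [0, 0, 0.02], [0, 0, 0.03], [0, 0, 0.03], [0, 0, 0.03]]' --travel '[[0, 0, 0], [0, 0, 0], [0, 0, 0], [0, 0, 0], [0, 0, 0]]' --fingers '[0.1, 0.1, 0.1, 0.1, 0.1]'

```text
time: 12.7
position: [0.557, -0.2058, 0.1745]
orientation: [0.428, 0.904, 0.0, 0.002]
ft_force: [2.2, 1.3, 8.4]
width: 0.0187
finger_force: 60.3
```

```bash
python3 st.py
```

```text
12.7 [ 0.557  -0.2058  0.1745] ya 0.6866 [2.2 1.3 8.4] [ 0.423 -0.329  0.324] 0.0187
```

The torque step shows contact with the stop at 0.95 rad. I'll let it up slowly.

Request:
carry_out --rotation '[[0, 0, 0], [0, 0, 0], [0, 0, 0], [0, 0, 0], [0, 0, 0], [0, 0, 0], [0, 0, 0], [0, 0, 0]]' --travel '[[0, 0, -0.001], [0, 0, -0.002], [0, 0, -0.003], [0, 0, -0.004], [0, 0, -0.005], [0, 0, -0.006], [0, 0, -0.006], [0, 0, -0.006]]' --fingers '[0.1, 0.1, 0.1, 0.1, 0.1, 0.1, 0.1, 0.1]'

```text
time: 13.37
position: [0.5568, -0.2057, 0.1793]
orientation: [0.428, 0.904, 0.001, 0.001]
ft_force: [5.6, 1.7, -0.2]
width: 0.0188
finger_force: 59.5
```

```bash
python3 st.py
```

```text
13.3667 [ 0.5568 -0.2057  0.1793] ya 0.6863 [ 5.6  1.7 -0.2] [ 0.363 -1.101  0.3  ] 0.0188
```

Request:
carry_out --rotation '[[0, 0, -0.015], [0, 0, -0.03], [0, 0, -0.05], [0, 0, -0.05], [0, 0, -0.05]]' --travel '[[0, 0, 0], [0, 0, 0], [0, 0, 0], [0, 0, 0], [0, 0, 0]]' --fingers '[0.1, 0.1, 0.1, 0.1, 0.1]'

```text
time: 13.78
position: [0.5562, -0.2059, 0.1796]
orientation: [0.405, 0.914, 0.0, 0.001]
ft_force: [5.1, 1.9, 3.7]
width: 0.019
finger_force: 59.8
```

```bash
python3 st.py
```

```text
13.7833 [ 0.5562 -0.2059  0.1796] ya 0.7359 [5.1 1.9 3.7] [ 0.483 -1.038  0.048] 0.019
```

Request:
carry_out --rotation '[[0, 0, -0.01], [0, 0, -0.02], [0, 0, -0.03], [0, 0, -0.03], [0, 0, -0.03]]' --travel '[[0, 0, 0], [0, 0, 0], [0, 0, 0], [0, 0, 0], [0, 0, 0]]' --fingers '[0.1, 0.1, 0.1, 0.1, 0.1]'

```text
time: 14.2
position: [0.5558, -0.2059, 0.1795]
orientation: [0.392, 0.92, 0.0, 0.0]
ft_force: [4.1, 2.0, 5.0]
width: 0.0188
finger_force: 59.9
```

```bash
python3 st.py
```

```text
14.2 [ 0.5558 -0.2059  0.1795] ya 0.7661 [4.1 2.  5. ] [ 0.359 -0.778  0.041] 0.0188
```

Request:
carry_out --rotation '[[0, 0, 0], [0, 0, 0], [0, 0, 0], [0, 0, 0], [0, 0, 0], [0, 0, 0], [0, 0, 0], [0, 0, 0]]' --travel '[[0, 0, 0], [0, 0, 0], [0, 0, 0], [0, 0, 0], [0, 0, 0], [0, 0, 0], [0, 0, 0], [0, 0, 0]]' --fingers '[0.6, 0.6, 0.6, 0.6, 0.6, 0.6, 0.6, 0.6]'

```text
time: 14.87
position: [0.5557, -0.2059, 0.1792]
orientation: [0.392, 0.92, 0.0, -0.0]
ft_force: [-0.1, 0.3, -0.4]
width: 0.0514
finger_force: 0.0
```

```bash
python3 st.py;python3 - <<'E'
from h import *
s=arm.grab_frame("scene");t=arm.grab_frame("top")
c=lambda f,u,v,r:cv2.resize(f["pixels"][v-r:v+r,u-r:u+r],(400,400),interpolation=cv2.INTER_CUBIC)
cv2.imwrite("pics/rel.png",np.hstack([c(s,277,280,40),c(t,378,240,40)])[:,:,::-1])
E
```

```text
14.8667 [ 0.5557 -0.2059  0.1792] ya 0.766 [-0.1  0.3 -0.4] [0.039 0.057 0.074] 0.0514
```

View pics/rel.png

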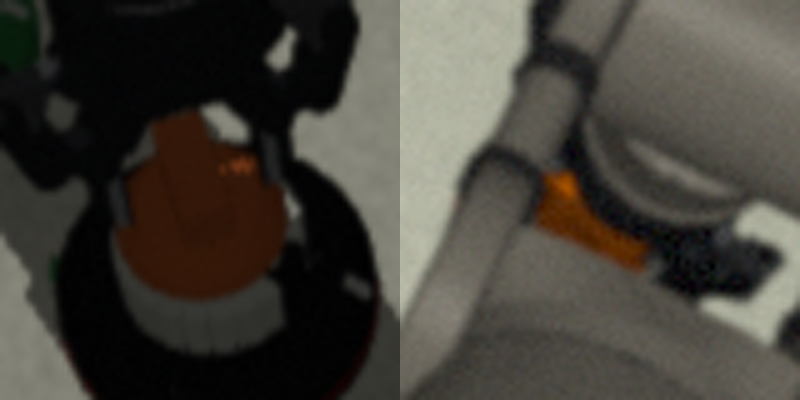

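The scene crop shows the dome seated in the collar with the fingers open, clear of the bar at (185,170). I'll raise the tool and swing it aside to measure height and angle.

Request:
carry_out --rotation '[[0, 0, 0], [0, 0, 0], [0, 0, 0], [0, 0, 0], [0, 0, 0], [0, 0, 0], [0, 0, 0], [0, 0, 0], [0, 0, 0], [0, 0, 0], [0, 0, 0]]' --travel '[[0, 0, -0.01], [0, 0, -0.03], [0, 0, -0.06], [0, 0, -0.09], [0.03, -0.03, -0.09], [0.06, -0.06, -0.09], [0.09, -0.09, -0.09], [0.12, -0.12, -0.09], [0.14, -0.14, -0.09], [0.14, -0.14, -0.09], [0.14, -0.14, -0.09]]' --fingers '[0.6, 0.6, 0.6, 0.6, 0.6, 0.6, 0.6, 0.6, 0.6, 0.6, 0.6]'

```text
time: 15.88
position: [0.357, -0.2022, 0.2705]
orientation: [0.392, 0.92, -0.0, 0.001]
ft_force: [1.0, -0.7, 0.5]
width: 0.0516
finger_force: 0.0
```

```bash
python3 st.py;cat > chk.py <<'E'
from h import *
s=arm.grab_frame("scene");t=arm.grab_frame("top");np.savez("scene3.npz",**s);np.savez("top3.npz",**t)
c=lambda f,u,v,r:cv2.resize(f["pixels"][v-r:v+r,u-r:u+r],(400,400),interpolation=cv2.INTER_CUBIC)
cv2.imwrite("pics/end.png",np.hstack([c(s,277,280,40),c(t,378,240,40)])[:,:,::-1])
E
python3 chk.py
```

```text
15.8833 [ 0.357  -0.2022  0.2705] ya 0.7641 [ 1.  -0.7  0.5] [-0.016  0.015  0.02 ] 0.0516
```

View pics/end.png

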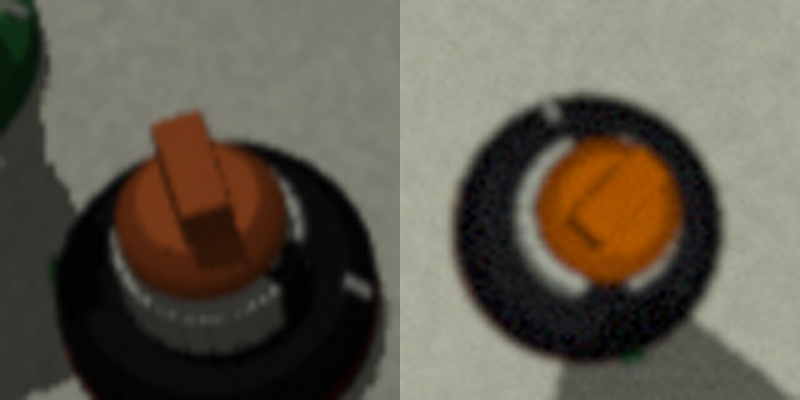

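The tool is clear. The dome sits in the collar: scene crop bar-top corners are about (152,127), (200,112), (232,205) and (183,217), with the skirt at x 115–288 and its bottom at y 298. I'll compare the pose against the candidate heights.

```bash
cat > z.py <<'E'
import numpy as np
from scipy.optimize import least_squares
exec(open("off.py").read().split("m=orange(s)")[0])
s=dict(np.load("scene3.npz"));t=dict(np.load("top3.npz"))
P=np.array([(152,127),(200,112),(232,205),(183,217)])/5+[237,240]
ob=np.array([115,288,298])/5+[237,237,240]
m=orange(t);v,u=np.where(m[200:280,340:420]);lo=np.array([538-400,683-400,135,287])/5+[338,338,200,200]
print("top mask",u.min()+340,u.max()+341,v.min()+200,v.max()+201,lo)
def model(p):
    x,y,z,w,tx,ty=p
    from scipy.spatial.transform import Rotation as Ro
    R=(Ro.from_rotvec([tx,ty,0])*Ro.from_rotvec([0,0,w])).as_matrix()
    B=np.array([[-22,10,75],[-22,-10,75],[22,-10,75],[22,10,75]])/1e3  # order fitted below
    C=np.vstack([np.c_[.034*np.cos(a),.034*np.sin(a),0*a+h] for h in(.026,.032)])
    return B@R.T+[x,y,z],C@R.T+[x,y,z]
def e(p):
    B,C=model(p);b=pr(s,B).T;h=pr(s,C)
    D=np.linalg.norm(b[:,None]-P[None],axis=2)
    r=[P[D[i].argmin()]-b[i] for i in range(4)]
    g=pr(t,C)
    return np.r_[np.ravel(r),h[0].min()-ob[0],h[0].max()-ob[1],h[1].max()-ob[2],g[0].min()-lo[0],g[0].max()-lo[1],g[1].max()-lo[3]]
for w in(-.6,-.8,-1):
    r=least_squares(e,[.5565,-.2055,.054,w,0,0],diff_step=1e-4,x_scale=[.01,.01,.01,.1,.1,.1]);print(r.x,r.cost)
for z in(.051,.054,.057):
    r=least_squares(lambda q:e([*q[:2],z,q[2],0,0]),[.5565,-.2055,-.8],diff_step=1e-4,x_scale=[.01,.01,.1]);print(z,r.x,r.cost)
# scene only, xy fixed to the lamp as seen by that camera
r=least_squares(lambda q:e([.5571,-.2063,q[0],q[1],0,0])[:11],[.054,-.8],diff_step=1e-4,x_scale=[.01,.1]);print("scene z,yaw",r.x,r.cost)
r=least_squares(lambda q:e([.5558,-.2039,q[0],-.8,0,0])[11:],[.054],diff_step=1e-4);print("top z",r.x,r.cost)
E
python3 z.py
```

```text
top mask 366 395 227 257 [365.6 394.6 227.  257.4]
[ 0.5554 -0.2084  0.0504 -0.7868 -0.0312  0.0131] 2.4794070401372124
[ 0.5554 -0.2084  0.0504 -0.7868 -0.0312  0.0131] 2.4794070399457406
[ 0.5554 -0.2084  0.0504 -0.7868 -0.0312  0.0131] 2.479407040212769
0.051 [ 0.5562 -0.2068 -0.7882] 2.9321788085909533
0.054 [ 0.5571 -0.2077 -0.7883] 3.241182566384142
0.057 [ 0.5579 -0.2086 -0.7885] 4.7166864483902575
scene z,yaw [ 0.0515 -0.7895] 1.3957057455592066
top z [0.0687] 3.196161912805479
```

Earlier force and height readings imply the dome rose to about 53.4 mm, which puts it in the notch. The camera can't resolve 51 mm from 54 mm, so I'll check the height by touching the bar's top with shut fingertips. Contact is expected at TCP ≈ 0.202 if locked, ≈ 0.199 if not.

Request:
carry_out --rotation '[[0, 0, 0], [0, 0, 0], [0, 0, 0], [0, 0, 0], [0, 0, 0], [0, 0, 0], [0, 0, 0], [0, 0, 0], [0, 0, 0], [0, 0, 0], [0, 0, 0]]' --travel '[[-0.03, 0.03, 0], [-0.06, 0.06, 0], [-0.09, 0.09, 0], [-0.12, 0.12, 0], [-0.14, 0.14, 0], [-0.14, 0.14, 0.02], [-0.14, 0.14, 0.04], [-0.14, 0.14, 0.054], [-0.14, 0.14, 0.06], [-0.14, 0.14, 0.06], [-0.14, 0.14, 0.06]]' --fingers '[0, 0, 0, 0, 0, 0, 0, 0, 0, 0, 0]'

```text
time: 16.9
position: [0.5565, -0.2058, 0.2094]
orientation: [0.391, 0.92, 0.0, 0.0]
ft_force: [0.1, -0.1, 0.4]
width: -0.0001
finger_force: 0.0
```

Request:
carry_out --rotation '[[0, 0, 0], [0, 0, 0], [0, 0, 0], [0, 0, 0], [0, 0, 0], [0, 0, 0]]' --travel '[[0, 0, 0.002], [0, 0, 0.004], [0, 0, 0.006], [0, 0, 0.006], [0, 0, 0.006], [0, 0, 0.006]]' --fingers '[0, 0, 0, 0, 0, 0]'

```text
time: 17.4
position: [0.5558, -0.206, 0.2035]
orientation: [0.392, 0.92, 0.0, 0.0]
ft_force: [0.6, 0.2, 0.1]
width: -0.0003
finger_force: 0.0
```

Request:
carry_out --rotation '[[0, 0, 0], [0, 0, 0], [0, 0, 0]]' --travel '[[0, 0, 0.001], [0, 0, 0.001], [0, 0, 0.001]]' --fingers '[0, 0, 0]'

```text
time: 17.65
position: [0.5557, -0.2059, 0.2022]
orientation: [0.392, 0.92, 0.0, -0.0]
ft_force: [-1.1, -0.2, 0.2]
width: 0.0002
finger_force: 0.0
```

Request:
carry_out --rotation '[[0, 0, 0], [0, 0, 0], [0, 0, 0]]' --travel '[[0, 0, 0.001], [0, 0, 0.001], [0, 0, 0.001]]' --fingers '[0, 0, 0]'

```text
time: 17.9
position: [0.5559, -0.2059, 0.2017]
orientation: [0.392, 0.92, 0.0, 0.0]
ft_force: [-0.9, -0.0, 3.6]
width: 0.0002
finger_force: 1.8
```

Request:
carry_out --rotation '[[0, 0, 0], [0, 0, 0], [0, 0, 0]]' --travel '[[0, 0, 0.001], [0, 0, 0.001], [0, 0, 0.001]]' --fingers '[0, 0, 0]'

```text
time: 18.15
position: [0.5559, -0.206, 0.2007]
orientation: [0.392, 0.92, -0.0, 0.001]
ft_force: [-0.1, 0.3, 4.9]
width: -0.0001
finger_force: 2.5
```

Contact came at TCP ≈ 0.202, so the dome's origin is at 54 mm and it is locked. I'll retreat and hand in.

Request:
carry_out --rotation '[[0, 0, 0], [0, 0, 0], [0, 0, 0], [0, 0, 0], [0, 0, 0], [0, 0, 0], [0, 0, 0], [0, 0, 0], [0, 0, 0]]' --travel '[[0, 0, -0.01], [0, 0, -0.03], [0, 0, -0.06], [0, 0, -0.09], [0, 0, -0.1], [0, 0, -0.1], [0, 0, -0.1], [0, 0, -0.1], [0, 0, -0.1]]' --fingers '[0, 0, 0, 0, 0, 0, 0, 0, 0]'

```text
time: 18.9
position: [0.5551, -0.2056, 0.2983]
orientation: [0.392, 0.92, 0.0, -0.002]
ft_force: [-0.1, 0.2, 0.9]
width: 0.0002
finger_force: 0.0
```

```bash
python3 st.py; python3 -c "from h import *;print(arm.finish_job())"
```

```text
18.9 [ 0.5551 -0.2056  0.2983] ya 0.7659 [-0.1  0.2  0.9] [ 0.028  0.053 -0.023] 0.0002
the job is handed in; nothing more can be done
None
```

The orange dome is fitted and, by a touch check (origin about 54 mm above the lamp's), locked in the black lamp's collar; I handed the job in at 18.9 s with the robot clear, and no verdict was returned.

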